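# Close the contact-tip canister snug

## Task

The grinding is about to start: put the red lid on the canister of copper contact tips and screw it down clockwise until you feel it come up snug on its rubber seal. Stop there, hand-tight, so that the seal is not crushed, then let go. Leave the hammer, the deburring tool and the magnetic square where they lie.

Things in the scene. Friction and masses are not known exactly. Their poses are not given: they have to be found in the camera images.
- canister: Aluminium canister, 60 mm across, full of copper contact tips, band-clamped (67 mm, ears 90 mm) on a blue magnet base 100 x 80 x 30 mm; cannot move. Origin: under the base, on the canister's axis, z up. Three-start right-hand thread, lead 15 mm per turn; 30 degree gaps between its starts centred on +x and 120 degrees either side, a red dot on the shoulder under each.
- neck_rim (a point): Centre of the canister's rim, 157 mm above the table; axes as the canister's. Neck 46 mm across, top 4 mm tapered, shoulder 27 mm below the rim; thread 54 mm across, starting 8 to 11 mm below the rim. The thread ends in stops some 95 degrees past the gaps.
- seal: Black rubber ring, 42 mm across, on the rim; origin at its top, 1.7 to 3.3 mm above the rim, depending on how far the rubber has set. Its pose does not show compression. It gives about 0.03 mm per newton. From the gaps the lid turns almost freely (under 0.1 N m) for some 25 to 65 degrees, depending on the seal, then torque climbs by about 0.1 N m per 5 to 10 degrees.
- lid: Red screw lid, 0.1 to 0.16 kg, 62 mm across 16 flats (one facing +x, then every 22.5 degrees), 28 mm high, right way up on the table. Origin: centre of its lower edge, z up. Bore 57 mm with three inward lugs (3.6 mm thick, 8.5 mm above the lower edge, tips 48 mm across) at +x and 120 degrees either side, a white tick on top over each. Clockwise from above closes it.
- lid_top (a point): Centre of the lid's flat top; axes as the lid's. Lugs over gaps: it drops onto the seal, top 5 to 7 mm above the rim; else the lugs lie on the thread, 2 mm or more higher, until turned. Snug is 0.3 N m, read while turning or at the end of a turn of 3 degrees or more (after tiny steps friction hides it); 0.6 N m is too tight. Stays tight when let go. Push on it with under 20 N.
- hammer: Bystander: hammer with a wooden handle, 260 mm long, lying flat, 26 mm high; origin under the middle, x towards the steel head.
- deburrer: Bystander: deburring tool with a green handle, 200 mm long, 26 mm high, lying flat; origin under the middle, x towards the steel tip.
- magnet_square: Bystander: yellow magnetic welding square with steel edges, 80 x 80 mm, 20 mm high; origin under its middle.
Mind the look-alikes: they are no part of the job. Of the things that look like the canister, take the one that is farthest to the robot's left at the start.

How it is judged:
By the outcome, as a careful person would: the job done as asked, in the order asked, and still so for the second after the job is handed in, with the robot touching nothing.
It also fails if it takes over 61 s, if anything falls off the work surface, if the arm or the gripper's body presses on something with over 40 N, if the wrist force passes 120 N, or if a joint passes its speed limit or range.

## Robot

A 7-joint arm with a two-finger parallel gripper is mounted at the origin on the work surface. World frame = base frame: x ahead of the robot, y to its left, z up, the work surface at z = 0. Lengths are in m, angles in degrees, forces in N, time in s.
With the tool pointing down it reaches from about 0.35 to 0.775 m from the base axis. Payload 3.1 kg.
Tool frame: the origin (TCP) lies on the centre line of the jaws, within the pads' length; the fingertips stand 17 mm ahead of it and the grasp point (between the pads) lies 2 mm behind it (robot.tip_reach is the distance from the TCP to the fingertips, in m); z points along the fingers, y is the direction in which the jaws open and shut (so a half turn about z gives the same grasp; the last joint's range is limited). The gripper opens to 85 mm and grips with 20 to 120 N. Pads are 22 mm wide; open, the fingers measure 114 mm over their backs; the gripper's body (76 mm by 85 mm) begins 54 mm behind the grasp point. The pads swing forward as they close: fully open they stand 13 mm farther back than shut.
Start: joints at [70.09, 17.813, 0.802, 86.603, -0.252, 75.585, -1.558], TCP at [0.166, -0.524, 0.225] pointing down, gripper open.
Joint ranges: [-154.91, 154.91], [-16.99, 109.72], [-72.82, 74.43], [7.12, 147.25], [-82.49, 262.49], [11.32, 116.49], [-174.64, 174.64]. Speed limits (degrees/s): [159.86, 159.86, 180, 180, 180, 180, 180].

## Interface

Orientations are given as [roll, pitch, yaw] about the fixed x, y, z axes, in that order (R = Rz(yaw) Ry(pitch) Rx(roll)).
In Python, from station import robot, fingers, vision, workorder, recognise gives the robot as it stands. Calls block until the motion is done:
- robot.move_to(position, orientation): joint-space move of the TCP to a pose.
- robot.line_to(position, orientation=None, velocity=0.15, f_stop=None): straight line of the TCP; orientation=None keeps the orientation; velocity is the mean speed in m/s. With f_stop (N) it stops when the force on the tool has changed by that much, and returns True; else False.
- robot.move_j(angles): joint-space move.
- fingers.gripper_to(opening, force=None): opening from 0.0 (shut) to 1.0 (fully open); force is the grip in N (None keeps the last); returns when the fingers have stopped.
- robot.pause(seconds).
- robot.inverse_kinematics(position, orientation): joint angles nearest the present ones, or None.
- vision.grab_frame(name): name is "scene" or "top" or "wrist"; returns the picture (384x512x3 uint8, red, green, blue); there is no depth.
- vision.calibration(name): a dict with "mtx" (3x3 intrinsics, pixels), "extrinsics" (4x4, takes a point from world to camera coordinates); the wrist camera has in their place "T_tool_cam" (4x4, takes a point from camera to tool coordinates, whose origin is the TCP and whose axes are the flange's). Camera axes: x right, y up, looking along -z (the intrinsics and any distortion apply to the point x, -y, -z); pixel columns grow to the right and rows downward; lengths in m; the calibration is good to about 2 mm. The wrist camera is an equidistant fisheye: a pixel r from the principal point sees the ray r / f radians off the axis. A picture is of the moment at which its call begins: read the wrist's pose just before it. calibration takes no time and is no camera call.
A pose or a line that the arm cannot do raises robot.PlanningError and nothing moves.
- workorder.close_job(): hands the job in, once; it reports no verdict.
Trained networks look in the newest picture that a camera, given by its name, has taken for a name from the list of things; names that differ only in an ending like _2 or _b are one class to them, and where a whole thing is asked for, a point or a joint stands for the part that bears it (a point fixed in the world has none). Each returns a list of dicts, best first, with "p" (0 to 1); they miss things now and then, are a little off and sometimes report something else, mostly with a low value. They report only what shows in the picture. A call takes as long as a camera call. They do not tell look-alikes from the thing itself.
- recognise(label, camera): "rect" ([centre column, centre row, width, height] in pixels, round what is visible of it).
Readings, each from a call of its own:
- robot.current_time_s(): time.
- robot.current_joint_positions(): joint angles.
- robot.current_dq(): joint speeds.
- robot.current_joint_torque(): joint torques, N m.
- robot.current_tool_pos(): TCP position.
- robot.current_eef_rot(): TCP orientation.
- robot.current_contact_force(): force on the tool from outside, world axes, zero at the start.
- robot.current_torque(): the same for the moment, N m.
- robot.current_finger_gap(): opening from 0.0 (shut) to 1.0 (fully open).
Only numpy, scipy, OpenCV 4.12 (cv2) and the standard library are available. Lean on these libraries where they do the work, as an engineer would, in place of code of your own. Each camera call takes 0.05 s, during which the arm holds its last target. There are 200 camera calls.

## Working session

There is one attempt and no reset: what is moved stays moved. The work goes in short steps, each a Python script; the robot and the scene stay as the last script left them, time stands still between calls to the robot, and variables do not carry over. Pictures are saved under pics/ and viewed, about 8 in all and at most 12, crops included, and the job is handed in when it is done.

```bash
ls; mkdir -p pics; python3 - <<'E'
from station import robot, fingers, vision, workorder, recognise
import cv2, numpy as np
for n in ("scene","top"):
    im=vision.grab_frame(n); cv2.imwrite(f"pics/{n}0.png",im[:,:,::-1])
    c=vision.calibration(n); print(n,{k:np.round(v,4).tolist() if not isinstance(v,str) else v for k,v in c.items()})
    for l in ("canister","lid","seal"):
        print(l,[(np.round(d["rect"],1).tolist(),round(d["p"],2)) for d in recognise(l,n)])
print({k:np.round(v,4).tolist() for k,v in vision.calibration("wrist").items() if not isinstance(v,str)})
print(robot.current_time_s(),robot.current_tool_pos(),robot.current_eef_rot(),robot.tip_reach)
E
```

```text
pics
scene {'mtx': [[363.2459, 0.0, 257.1384], [0.0, 363.2459, 191.4446], [0.0, 0.0, 1.0]], 'extrinsics': [[0.721, 0.6928, 0.0136, -0.4065], [-0.5959, 0.61, 0.5223, 0.2614], [0.3535, -0.3847, 0.8527, -1.38], [0.0, 0.0, 0.0, 1.0]]}
canister [([216.6, 173.7, 39.4, 45.4], 0.97), ([274.0, 160.5, 38.7, 47.4], 0.83), ([165.5, 206.8, 39.0, 47.2], 0.8), ([271.6, 208.2, 35.8, 42.5], 0.72)]
lid [([215.5, 230.1, 24.6, 24.2], 0.86)]
seal []
top {'mtx': [[353.1915, 0.0, 253.4486], [0.0, 353.1915, 187.4741], [0.0, 0.0, 1.0]], 'extrinsics': [[0.0048, -0.9999, -0.0096, -0.0015], [0.9945, 0.0038, 0.1044, -0.5759], [-0.1044, -0.01, 0.9945, -0.8953], [0.0, 0.0, 0.0, 1.0]]}
canister [([189.2, 225.1, 51.0, 50.2], 0.98), ([329.6, 274.4, 48.5, 48.7], 0.95), ([244.9, 178.2, 45.5, 49.2], 0.92), ([257.9, 261.6, 46.5, 46.7], 0.91)]
lid [([305.8, 213.9, 28.0, 23.8], 0.63)]
seal []
{'mtx': [[297.3186, 0.0, 257.4038], [0.0, 297.3186, 189.2103], [0.0, 0.0, 1.0]], 'T_tool_cam': [[0.0002, 0.9494, 0.3142, 0.0799], [1.0, -0.0002, -0.0, 0.0013], [0.0001, 0.3142, -0.9494, -0.1493], [0.0, 0.0, 0.0, 1.0]]}
0.4 [ 0.16557659 -0.52438771  0.22516419] [-1.79982590e+02  1.27697984e-03  1.75233235e+01] 0.017
```

```bash
python3 - <<'E'
import cv2, numpy as np
t=cv2.imread("pics/top0.png"); s=cv2.imread("pics/scene0.png")
a=cv2.resize(t[130:330,150:400],None,fx=3,fy=3,interpolation=cv2.INTER_CUBIC)
cv2.imwrite("pics/top_crop.png",a)
cv2.imwrite("pics/scene_crop.png",cv2.resize(s[110:310,100:350],None,fx=3,fy=3,interpolation=cv2.INTER_CUBIC))
E
```

```text
(no output)
```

View pics/top_crop.png

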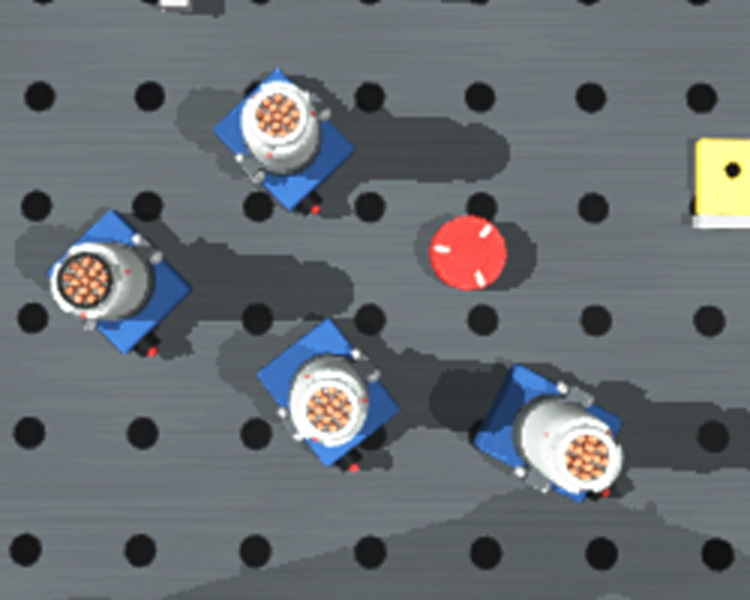

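View pics/scene_crop.png

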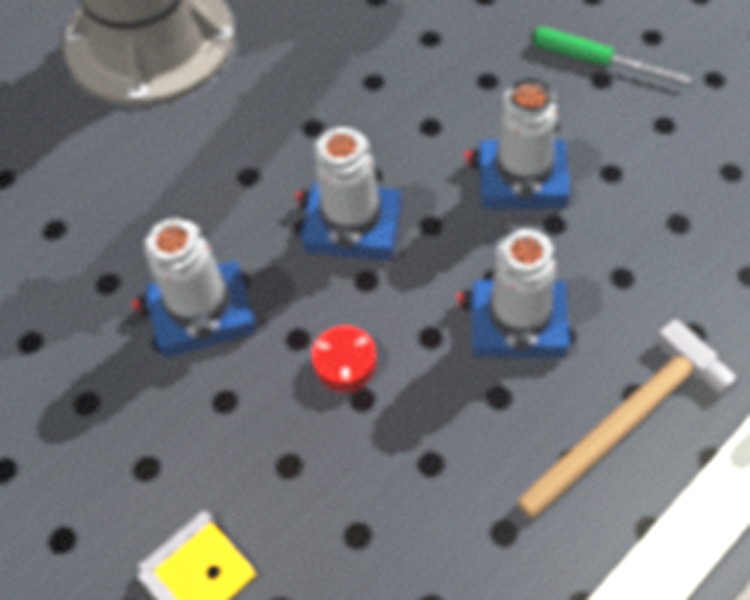

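The candidates for the canister in the top image are (178,223), (243,168), (259,266) and (345,282). Image left is +y, the robot's left, so I choose (178,223), which also carries the black seal. The lid is the only red disc, at (306,214). Next I'll measure and look at both with the wrist camera.

```bash
cat > h.py <<'E'
from station import robot, fingers, vision, workorder, recognise
import cv2, numpy as np
from scipy.spatial.transform import Rotation as Ro
F=np.diag([1,-1,-1.])
def ray(n,px,pose=None):
    c=vision.calibration(n); K=np.array(c["mtx"]); 
    x=(px[0]-K[0,2])/K[0,0]; y=(px[1]-K[1,2])/K[1,1]
    if n=="wrist":
        r=np.hypot(x,y)+1e-12; d=F@np.array([x/r*np.sin(r),y/r*np.sin(r),np.cos(r)])
        T=pose@np.array(c["T_tool_cam"])
    else:
        d=F@np.array([x,y,1]); T=np.linalg.inv(np.array(c["extrinsics"]))
    return T[:3,3],T[:3,:3]@d
def at_z(n,px,z,pose=None):
    o,d=ray(n,px,pose); return o+d*(z-o[2])/d[2]
def proj(n,p,pose=None):
    c=vision.calibration(n); K=np.array(c["mtx"])
    E=np.linalg.inv(pose@np.array(c["T_tool_cam"])) if n=="wrist" else np.array(c["extrinsics"])
    q=F@(E[:3,:3]@p+E[:3,3])
    if n=="wrist":
        r=np.hypot(q[0],q[1]); th=np.arctan2(r,q[2]); u=q[:2]/r*th
    else: u=q[:2]/q[2]
    return u*K[0,0]+K[:2,2]
def pose():
    T=np.eye(4); T[:3,:3]=Ro.from_euler("xyz",robot.current_eef_rot(),degrees=True).as_matrix(); T[:3,3]=robot.current_tool_pos(); return T
def snap(name):
    T=pose(); im=vision.grab_frame("wrist"); cv2.imwrite(f"pics/{name}.png",im[:,:,::-1]); np.save(f"pics/{name}.npy",T); return im,T
def rectify(im,T,c,z,half,N):
    """metric view of plane z: image right=+x? -> columns: +x world, rows: -y world"""
    g=np.linspace(-half,half,N); m=np.array([[proj("wrist",np.array([c[0]+x,c[1]-y,z]),T) for x in g] for y in g],np.float32)
    return cv2.remap(im,m[:,:,0],m[:,:,1],cv2.INTER_CUBIC)
E
python3 - <<'E'
from h import *
print("rim top", at_z("top",(150+85/3,130+281/3),.158))
print("lid top", at_z("top",(150+468/3,130+252/3),.028))
print("rim scene", at_z("scene",(100+171/3,110+239/3),.158), at_z("scene",(100+342/3,110+145/3),.158),at_z("scene",(100+530/3,110+95/3),.158))
print("lid scene", at_z("scene",(100+345/3,110+346/3),.028))
for p in [(85,281),(277,117),(328,410),(585,457)]: print(at_z("top",(150+p[0]/3,130+p[1]/3),.158))
E
```

```text
rim top [0.48039702 0.16735276 0.158     ]
lid top [ 0.50720149 -0.13604915  0.028     ]
rim scene [ 0.35954134 -0.20419383  0.158     ] [ 0.39371483 -0.01470713  0.158     ] [0.4857994  0.16636386 0.158     ]
lid scene [ 0.50670021 -0.12983197  0.028     ]
[0.48039702 0.16735276 0.158     ]
[0.60449576 0.02515241 0.158     ]
[ 0.38698776 -0.01409383  0.158     ]
[ 0.35441111 -0.20170201  0.158     ]
```

```bash
python3 - <<'E'
from h import *
robot.move_to([.507,-.133,.19],[180,0,75]); print(robot.current_time_s())
im,T=snap("w_lid")
robot.line_to([.507,-.133,.26],velocity=.3)
robot.move_to([.483,.167,.30],[180,0,109]); print(robot.current_time_s())
im2,T2=snap("w_can")
a=rectify(im,T,(.507,-.133),.028,.06,380); b=rectify(im2,T2,(.483,.167),.158,.06,380)
cv2.imwrite("pics/both.png",np.hstack([a,b])[:,:,::-1])
print(robot.current_joint_positions(),robot.current_contact_force())
E
```

```text
2.2833
3.875Traceback (most recent call last):
  File "<stdin>", line 7, in <module>
  File "h.py", line 30, in rectify
    g=np.linspace(-half,half,N); m=np.array([[proj("wrist",np.array([c[0]+x,c[1]-y,z]),T) for x in g] for y in g],np.float32)
                                              ~~~~^^^^^^^^^^^^^^^^^^^^^^^^^^^^^^^^^^^^^^^
  File "h.py", line 17, in proj
    c=vision.calibration(n); K=np.array(c["mtx"])
ValueError: time passes only in moves, steps and waits
```

```bash
sed -i 's/vision.calibration(n)/cal(n)/; s/^F=/import functools\ncal=functools.cache(lambda n: vision.calibration(n))\nF=/' h.py; python3 - <<'E'
from h import *
out=[]
for n,c,z in (("w_lid",(.507,-.133),.028),("w_can",(.483,.167),.158)):
    out.append(rectify(cv2.imread(f"pics/{n}.png"),np.load(f"pics/{n}.npy"),c,z,.06,380))
cv2.imwrite("pics/both.png",np.hstack(out))
E
```

```text
(no output)
```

View pics/both.png

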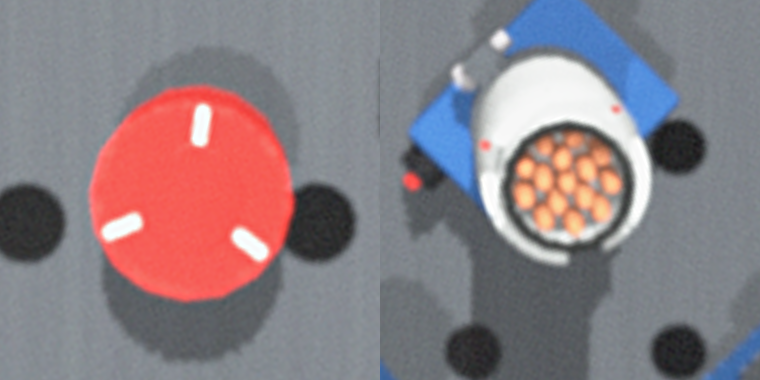

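The left half shows the lid: ticks at (201,125), (122,227) and (250,245), centre (191,199). The right half shows the canister: seal ring centred at (568,185) with the expected 42 mm diameter, and red dots at (486,146) and (615,109).

```bash
python3 - <<'E'
from h import *
from scipy.optimize import least_squares
def blobs(n,mask,amin,amax):
    k,_,st,c=cv2.connectedComponentsWithStats(mask.astype(np.uint8)); return [(c[i],st[i,4]) for i in range(1,k) if amin<=st[i,4]<=amax]
im=cv2.imread("pics/w_lid.png").astype(int); T=np.load("pics/w_lid.npy")
lidpx=proj("wrist",np.array([.5075,-.136,.028]),T)
yy,xx=np.mgrid[:384,:512]; m=(np.hypot(xx-lidpx[0],yy-lidpx[1])<45)
b=blobs("w",m&(im[:,:,1]>150)&(im[:,:,0]>150),8,200)
P=np.array([at_z("wrist",c,.028,T)[:2] for c,a in b]); print(P,[a for c,a in b]); C=P.mean(0)
d=P-C; an=np.degrees(np.arctan2(d[:,1],d[:,0])); print("lid",C,np.hypot(*d.T),an%120)
im=cv2.imread("pics/w_can.png").astype(int); T=np.load("pics/w_can.npy")
cp=proj("wrist",np.array([.4825,.1684,.159]),T); m=np.hypot(xx-cp[0],yy-cp[1])<60
b=blobs("w",m&(im[:,:,2]-im[:,:,1]>45)&(abs(im[:,:,1]-im[:,:,0])<30),2,60)
c0=np.array([.4825,.1684])
for c,a in b:
    p=at_z("wrist",c,.130,T)[:2]; d=p-c0; print(c,a,p,np.hypot(*d),np.degrees(np.arctan2(d[1],d[0]))%120)
# ring: dark pixels
dk=m&(im.max(2)<70); k,lab,st,ce=cv2.connectedComponentsWithStats(dk.astype(np.uint8)); 
for i in range(1,k):
    if st[i,4]>60:
        cs=max(cv2.findContours((lab==i).astype(np.uint8),0,1)[0],key=len)[:,0]
        Q=np.array([at_z("wrist",q,.159,T)[:2] for q in cs]); r=least_squares(lambda v:np.hypot(*(Q-v[:2]).T)-v[2],[*c0,.021],loss="soft_l1",f_scale=.001); print("ring",st[i],r.x)
im=cv2.imread("pics/top0.png").astype(int);
E
```

```text
[[ 0.51057851 -0.11267315]
 [ 0.52616888 -0.15016373]
 [ 0.48542117 -0.14479751]] [np.int32(61), np.int32(62), np.int32(63)]
lid [ 0.50738952 -0.13587813] [0.02342308 0.02359539 0.02370999] [82.17502697 82.73948209 82.09766431]
[237.38461538 149.38461538] 13 [0.45586996 0.17550986] 0.02756282618728717 45.051480186386215
[212.10714286 153.03571429] 28 [0.43062326 0.16289231] 0.05216828998898668 66.06032305585978
[280.83333333 151.83333333] 6 [0.5015446  0.18820116] 0.02747330832476927 46.115747642502775
[257.92857143 159.26190476] 42 [0.48060263 0.1722121 ] 0.004258182993083774 116.46056776328861
[248.8 157.2] 5 [0.47040373 0.17119517] 0.012415024490643288 46.988649580141555
[270.09090909 161.09090909] 11 [0.49389449 0.17458292] 0.012963911193511356 28.48530425788537
[251.5 160. ] 2 [0.4741983  0.16915982] 0.008336403895025872 54.77052410933993
[247.2962963  167.85185185] 27 [0.47261631 0.15923604] 0.013478338011569049 102.83606498858151
[262.08333333 165.        ] 12 [0.48701706 0.16755615] 0.004595209832621313 109.41832572871411
[265.5 162. ] 2 [0.48946277 0.17197909] 0.007828797060
[... 473 characters left out ...]
99945  0.15002724] 0.018542815088396572 22.2344560356765
[253.5 177.5] 2 [0.48263232 0.15092435] 0.01747614763256079 30.433824306598666
[271.5 176. ] 2 [0.50103857 0.15903974] 0.020767595228900104 93.21044659947056
[248.5 180. ] 2 [0.4782662  0.14636958] 0.02243355617724892 19.121531520873816
[263.  181.5] 2 [0.49417261 0.14993682] 0.02184350894297396 62.301491420986025
[267.5 181.5] 2 [0.49893925 0.15156324] 0.02353137438696699 74.3155925318477
ring [213 144   9  14  62] [0.44532381 0.18126179 0.01210798]
ring [287 162  16  16 201] [0.51680683 0.18067072 0.0077848 ]
ring [209 200  15  14 145] [32.40418161 48.55034014 58.02221037]
ring [266 218  15  11 118] [0.51623302 0.11712272 0.00643525]
```

Lid yaw is 82.3° and the canister's gaps are at 45.5° (both modulo 120°). Two opposed views of the canister will cancel the wrist camera's calibration bias.

```bash
cat >> h.py <<'E'
def ringfit(n,c0,z=.1595):
    im=cv2.imread(f"pics/{n}.png"); T=np.load(f"pics/{n}.npy")
    g=rectify(cv2.cvtColor(im,cv2.COLOR_BGR2GRAY),T,c0,z,.035,281).astype(np.float32)
    s=.07/280; k=np.arange(-100,101)*s; X,Y=np.meshgrid(k,k); R=np.hypot(X,Y)
    a=((R>.0214)&(R<.0236)).astype(np.float32); b=((R>.0184)&(R<.0206)).astype(np.float32)
    r=cv2.filter2D(g,-1,a/a.sum()-b/b.sum()); m=np.zeros_like(r); m[110:171,110:171]=1
    i,j=np.unravel_index(np.argmax(np.where(m>0,r,-1e9)),r.shape)
    return np.array([c0[0]+(j-140)*s,c0[1]-(i-140)*s]),r[i,j],g
E
python3 - <<'E'
from h import *
c=(.4825,.1684)
print(ringfit("w_can",c)[:2])
G=[]
for n,y in (("w_c1",19),("w_c2",199)):
    robot.move_to([*c,.27],[180,0,y]); snap(n); print(robot.current_time_s(),robot.current_tool_pos(),robot.current_joint_positions()[6]); f=ringfit(n,c); print(f[:2]); G.append(f[2])
    im=cv2.imread(f"pics/{n}.png").astype(int); T=np.load(f"pics/{n}.npy")
    mk=((im[:,:,2]-im[:,:,1]>45)&(abs(im[:,:,1]-im[:,:,0])<30)).astype(np.uint8)
    k,_,st,ce=cv2.connectedComponentsWithStats(mk)
    for i in range(1,k):
        p=at_z("wrist",ce[i],.130,T)[:2]; d=p-f[0]
        if .025<np.hypot(*d)<.0305 and st[i,4]>2: print("dot",st[i,4],np.hypot(*d),np.degrees(np.arctan2(d[1],d[0]))%120)
cv2.imwrite("pics/rings.png",np.hstack(G))
E
```

```text
(array([0.48225, 0.1679 ]), np.float32(129.02473))
5.3167 [0.48269099 0.16806558 0.27002418] -99.501500527285
(array([0.482  , 0.16965]), np.float32(120.87774))
dot 6 0.027483683763673942 45.64948954620971
dot 9 0.026719182783530582 45.04217915874577
5.6167 [0.48254151 0.16839525 0.27003532] -99.52549759587824
(array([0.482  , 0.16965]), np.float32(121.3338))
dot 4 0.027088896137683918 45.7783432917894
dot 8 0.02641790237270945 44.97739270521724
dot 4 0.025516504747630123 51.65061572110113[ WARN:0@5.185] global loadsave.cpp:1063 imwrite_ Unsupported depth image for selected encoder is fallbacked to CV_8U.
```

View pics/rings.png

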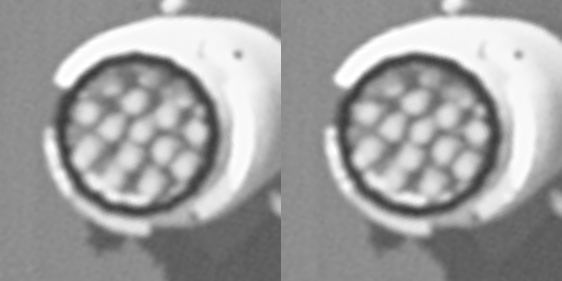

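```bash
python3 - <<'E'
from h import *
c=(.4825,.1684); print(robot.current_eef_rot(), np.load("pics/w_can.npy")[:2,0],np.load("pics/w_lid.npy")[:2,0])
q=np.array(robot.current_joint_positions()); q[6]+=180; robot.move_j(q.tolist())
snap("w_c3"); print(robot.current_time_s(),robot.current_tool_pos(),robot.current_eef_rot(),robot.current_joint_positions()[6]); f=ringfit("w_c3",c); print(f[:2])
im=cv2.imread("pics/w_c3.png").astype(int); T=np.load("pics/w_c3.npy")
mk=((im[:,:,2]-im[:,:,1]>45)&(abs(im[:,:,1]-im[:,:,0])<30)).astype(np.uint8)
k,_,st,ce=cv2.connectedComponentsWithStats(mk)
for i in range(1,k):
        p=at_z("wrist",ce[i],.130,T)[:2]; d=p-f[0]
        if .025<np.hypot(*d)<.0305 and st[i,4]>2: print("dot",st[i,4],np.hypot(*d),np.degrees(np.arctan2(d[1],d[0]))%120)
E
```

```text
[-1.79999139e+02 -6.12479785e-03  1.90044688e+01] [-0.32143694  0.94692968] [0.26243523 0.96494879]
8.3167 [0.48254743 0.1683962  0.27003115] [ 1.79998408e+02  7.58898104e-03 -1.61005772e+02] 80.4649156532896
(array([0.48225, 0.1679 ]), np.float32(124.26198))
dot 11 0.027363559109868346 45.57028007763091
dot 7 0.026841459706102674 45.50079726654329
```

Combining the opposed views gives the canister axis at about (0.4823, 0.1686), with gaps at 45.5°. The bias-corrected lid is at (0.508, -0.136). I'll grasp it on its flats at yaw 127.3°.

```bash
python3 - <<'E'
from h import *
L=[.5082,-.1363]
robot.move_to([*L,.12],[180,0,127.3]); print(robot.current_time_s(),robot.current_eef_rot(),robot.current_joint_positions()[6])
print(robot.line_to([*L,.021],velocity=.1,f_stop=10),robot.current_tool_pos(),robot.current_contact_force())
fingers.gripper_to(0.0,force=60); print(robot.current_finger_gap(),robot.current_contact_force(),robot.current_tool_pos())
robot.line_to([*L,.25],velocity=.15); print(robot.current_time_s(),robot.current_contact_force(),robot.current_torque(),robot.current_finger_gap())
robot.move_to([.4823,.1686,.25],[180,0,90.5]); print(robot.current_time_s(),robot.current_eef_rot(),robot.current_joint_positions()[6],robot.current_contact_force(),robot.current_torque())
snap("w_held"); im=vision.grab_frame("scene")
x=cv2.resize(im[90:230,200:340,::-1],None,fx=3,fy=3)
w=cv2.imread("pics/w_held.png"); w=cv2.resize(w,None,fx=.75,fy=.75); w=cv2.copyMakeBorder(w,0,x.shape[0]-w.shape[0],0,0,0)
cv2.imwrite("pics/held.png",np.hstack([w,x]))
E
```

```text
9.6 [1.79873429e+02 1.63584376e-02 1.27500400e+02] 45.06835476192638
False [ 0.50897078 -0.13642612  0.02169178] [0.31714564 0.10686267 0.07367194]
0.004917769930187163 [-0.17521715 -0.7955655   5.89856192] [ 0.50922176 -0.13691672  0.02215746]
13.1833 [ 0.32060417 -0.57199576 -0.36872979] [-0.00109574 -0.01450813  0.00892328] -0.0013151785592370854
14.35 [-1.79986666e+02  7.61483032e-02  9.04095065e+01] -25.85623555961782 [1.0473231  0.26644387 0.24398379] [-0.03584914  0.02707742 -0.05438352]
```

View pics/held.png

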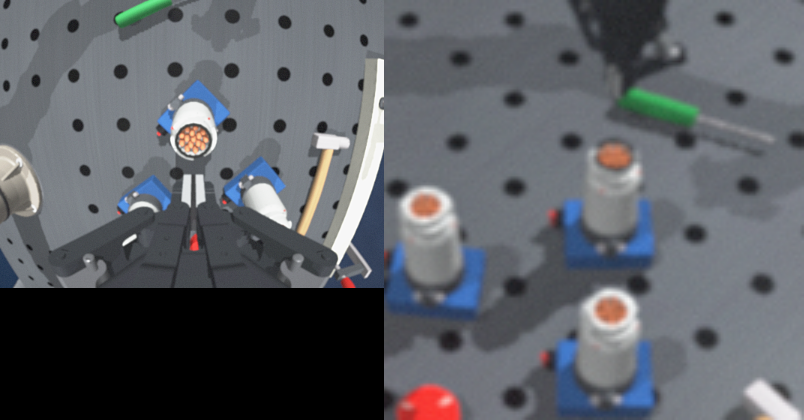

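The jaws closed empty. The wrist view shows shut fingers at (193,190), and the lid is still near its old place in the scene view. I'll look at the lid again from close by.

```bash
python3 - <<'E'
from h import *
fingers.gripper_to(1.0)
robot.move_to([.508,-.136,.13],[180,0,82]); print(robot.current_time_s(),robot.current_tool_pos(),robot.current_eef_rot(),robot.current_joint_positions()[6])
im,T=snap("w_lid2"); s=vision.grab_frame("scene")
a=rectify(im,T,(.508,-.136),.028,.06,380)[:,:,::-1]
cv2.imwrite("pics/lid2.png",np.hstack([a,cv2.resize(s[180:275,165:265,::-1],(400,380))]))
E
```

```text
16.475 [ 0.50913223 -0.13357933  0.13071591] [ 1.79905101e+02 -8.86742549e-02  8.21986704e+01] 0.7614097272485276
```

View pics/lid2.png

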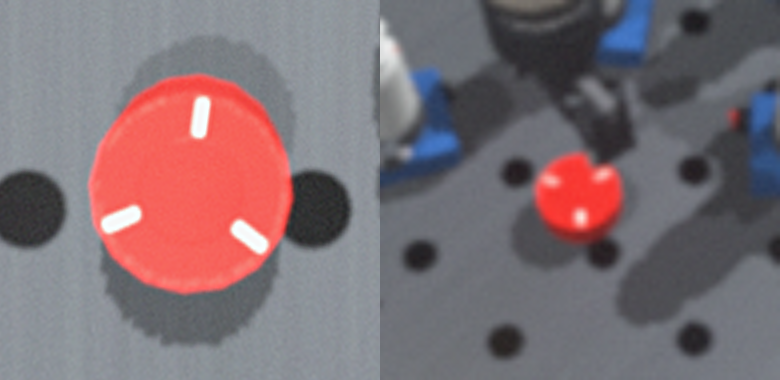

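The lid hasn't moved: ticks at (201,117), (122,220) and (250,237), centre (191,191), yaw still about 82°. I'll descend again, then close in steps and watch the gap and force.

```bash
python3 - <<'E'
from h import *
L=[.5083,-.1364]
print(robot.current_finger_gap())
robot.move_to([*L,.06],[180,0,127.3]); robot.pause(.2); print(robot.current_tool_pos(),robot.current_eef_rot(),robot.current_contact_force())
print(robot.line_to([*L,.021],velocity=.1,f_stop=10)); robot.pause(.2)
snap("w_d1")
for g in (.85,.75,.68,.6):
    fingers.gripper_to(g,force=60); print(g,robot.current_finger_gap(),robot.current_contact_force().round(2) if hasattr(robot.current_contact_force(),'round') else robot.current_contact_force(),robot.current_tool_pos(),robot.current_time_s())
snap("w_d2")
a=[cv2.imread(f"pics/w_d{i}.png")[100:384,106:406] for i in(1,2)]; cv2.imwrite("pics/d.png",cv2.resize(np.hstack(a),None,fx=1.3,fy=1.3))
E
```

```text
1.0013603933832156
[ 0.50914245 -0.13639585  0.06092265] [1.79940026e+02 9.65310394e-02 1.27281692e+02] [ 0.33154244 -0.84380746 -0.03138739]
False
0.85 0.8523616011877274 [ 0.3  -0.09  0.47] [ 0.50834812 -0.13642873  0.02111927] 18.575
0.75 0.7514816674198811 [-0.1  -0.9   0.13] [ 0.50825774 -0.13640339  0.02098201] 18.825
0.68 0.6802085961385033 [-0.09  0.    0.3 ] [ 0.50830396 -0.13636598  0.02098838] 19.0583
0.6 0.6014480515651598 [0.15 0.17 0.24] [ 0.50830657 -0.13640874  0.0209994 ] 19.3
```

View pics/d.png

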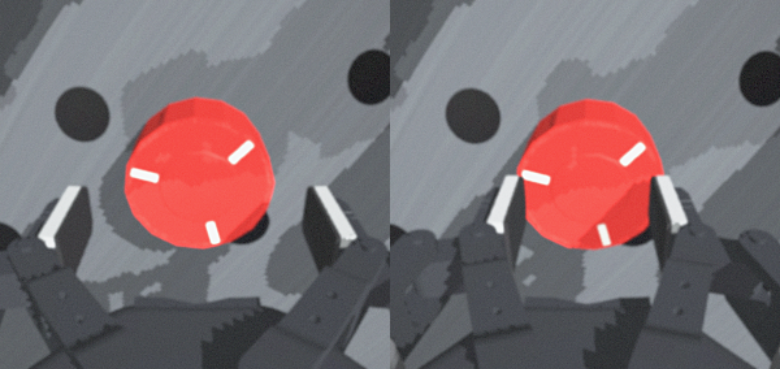

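```bash
python3 - <<'E'
from h import *
T=np.eye(4)
for p in [(0,0,0),(0,.0255,.010),(0,-.0255,.010),(0,.0255,-.01),(0,0,-.007),(0,0,.021),(.031,0,-.007),(-.031,0,-.007),(.011,.0255,.01),(-.011,.0255,.01)]:
    u=proj("wrist",np.array(p),T); print(p,((u-[106,100])*1.3+[390,0]).round())
T=np.load("pics/w_d2.npy"); print(T.round(3))
E
```

```text
(0, 0, 0) [589. 182.]
(0, 0.0255, 0.01) [644. 171.]
(0, -0.0255, 0.01) [534. 171.]
(0, 0.0255, -0.01) [650. 192.]
(0, 0, -0.007) [589. 190.]
(0, 0, 0.021) [589. 162.]
(0.031, 0, -0.007) [589. 120.]
(-0.031, 0, -0.007) [589. 248.]
(0.011, 0.0255, 0.01) [646. 149.]
(-0.011, 0.0255, 0.01) [643. 192.]
[[-0.606  0.795  0.     0.508]
 [ 0.795  0.606 -0.    -0.136]
 [-0.     0.    -1.     0.021]
 [ 0.     0.     0.     1.   ]]
```

At a 0.60 gap (51 mm) the pads meet no resistance, so the fingertips are above the 28 mm lid. In the picture the pads also look about 27 mm nearer the camera than the stated tool frame says. I'll open and touch down gently to measure the real tip reach.

```bash
python3 - <<'E'
from h import *
L=[.5083,-.1364]
fingers.gripper_to(.92)
try:
    r=robot.line_to([*L,-.012],velocity=.04,f_stop=4); print(r)
except robot.PlanningError as e: print(e)
print(robot.current_time_s(),robot.current_tool_pos(),robot.current_contact_force())
T=snap("w_d3")
cv2.imwrite("pics/d3.png",cv2.resize(cv2.imread("pics/w_d3.png")[100:384,106:406],None,fx=1.6,fy=1.6))
E
```

```text
False
20.7083 [ 0.50856629 -0.13645194 -0.01180939] [-0.18136551 -0.00582627  0.47395479]
```

View pics/d3.png

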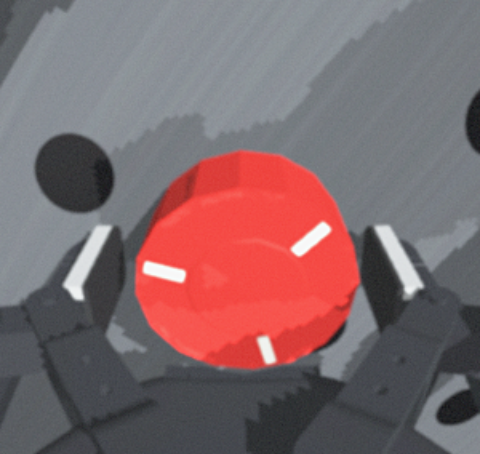

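```bash
python3 - <<'E'
from h import *
L=[.5083,-.1364]
T=np.load("pics/w_d3.npy"); print([ (proj("wrist",np.array([*L,.028])+s*.031*T[:3,1],T)-[106,100])*1.6 for s in(-1,1)])
try:
    r=robot.line_to([*L,-.07],velocity=.05,f_stop=4); print(r)
except robot.PlanningError as e: print("PE",e)
print(robot.current_time_s(),robot.current_tool_pos(),robot.current_contact_force(),robot.current_joint_positions())
E
```

```text
[array([135.7940814 , 286.58671534]), array([353.7983533 , 286.56042368])]
True
21.1333 [ 0.50895274 -0.13657524 -0.01637067] [-0.33780263 -0.23929892  4.79241005] [ 26.97110479  31.75062256 -18.26589969 105.71184765  13.61972755
  44.60003802  38.8155568 ]
```

```bash
python3 - <<'E'
from h import *
T=np.eye(4)
for x in (.011,-.011,0):
  for z in (.006,-.01,-.02,-.03,-.04): print(x,z,((proj("wrist",np.array([x,.039,z]),T)-[106,100])*1.6).round())
snap("w_d4"); cv2.imwrite("pics/d4.png",cv2.resize(cv2.imread("pics/w_d4.png")[100:384,106:406],None,fx=1.6,fy=1.6))
s=vision.grab_frame("scene"); cv2.imwrite("pics/d4s.png",cv2.resize(s[140:275,150:300,::-1],None,fx=5,fy=4.4,interpolation=cv2.INTER_CUBIC))
E
```

```text
0.011 0.006 [353. 188.]
0.011 -0.01 [363. 207.]
0.011 -0.02 [370. 221.]
0.011 -0.03 [378. 236.]
0.011 -0.04 [387. 254.]
-0.011 0.006 [347. 241.]
-0.011 -0.01 [356. 263.]
-0.011 -0.02 [362. 279.]
-0.011 -0.03 [369. 296.]
-0.011 -0.04 [376. 316.]
0 0.006 [350. 215.]
0 -0.01 [359. 236.]
0 -0.02 [366. 251.]
0 -0.03 [373. 267.]
0 -0.04 [381. 286.]
```

View pics/d4s.png

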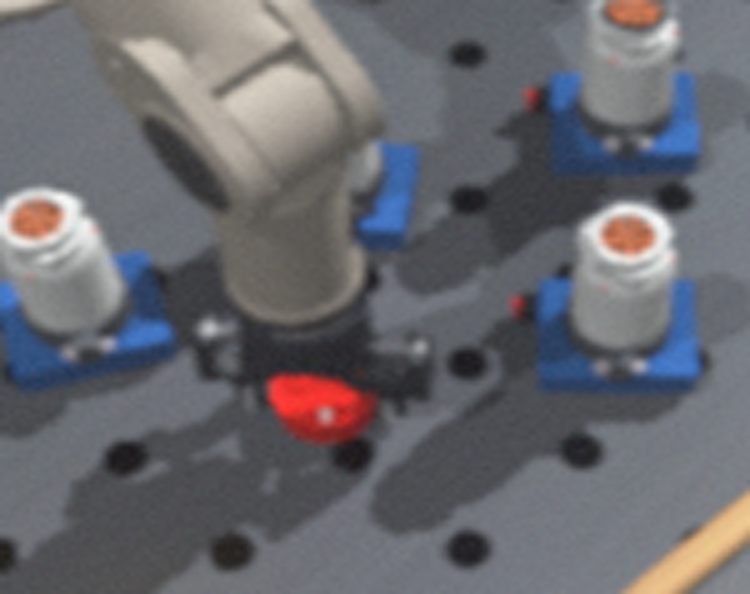

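Contact came at TCP z = -0.016. All the signs now agree (no contact at a 0.60 gap with TCP 0.021, 6 N on the lid when shut, pad pixels): the fingertips are about 22 mm shorter than stated, so this is tips on the table. I'll grasp with the TCP at -0.009, tips about 3 mm above the table.

```bash
python3 - <<'E'
from h import *
L=[.5083,-.1364]
robot.line_to([*L,-.009],velocity=.05); print(robot.current_contact_force())
fingers.gripper_to(0.0,force=60); g=robot.current_finger_gap(); print(g,robot.current_contact_force(),robot.current_tool_pos(),robot.current_time_s())
if g>.6:
    robot.line_to([*L,.20],velocity=.2); robot.pause(.1); print(robot.current_time_s(),robot.current_contact_force(),robot.current_torque(),robot.current_finger_gap())
    T,=[pose()]; im,T=snap("w_h2"); cv2.imwrite("pics/h2.png",im[100:384,106:406,::-1])
E
```

```text
[ 0.20160559 -0.52267548  0.22393882]
0.7197386747719396 [-2.00557648 -0.01912321  5.54968184] [ 0.50854289 -0.13630067 -0.00852017] 21.85
23.1417 [-0.67331401  0.02647912 -1.21378398] [-0.00445137  0.00038258  0.01486178] 0.7140161805609185
```

View pics/h2.png

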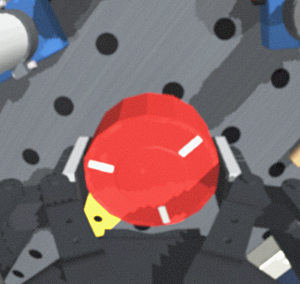

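Gripped: the gap of 0.714 matches 62 mm. Now I'll measure the lid's centre and tick angle in the hand, then align it over the gaps and lower it.

```bash
cat > m.py <<'E'
from h import *
im=cv2.imread("pics/w_h2.png").astype(int); T=np.load("pics/w_h2.npy"); zt=T[2,3]+.037
mk=((im.min(2)>150)).astype(np.uint8); mk[:, :106]=0
k,_,st,ce=cv2.connectedComponentsWithStats(mk)
P=[]
for i in range(1,k):
    p=at_z("wrist",ce[i],zt,T)[:2]-T[:2,3]
    if st[i,4]>10 and np.hypot(*p)<.028: P.append(p)
P=np.array(P); C=P.mean(0); d=P-C; an=np.degrees(np.arctan2(d[:,1],d[:,0]))%120
yaw=robot.current_eef_rot()[2]
print(len(P),"lid off tool xy",T[:2,:2].T@C,"r",np.hypot(*d.T),"ang",an,"yaw",yaw)
E
python3 m.py
```

```text
3 lid off tool xy [-0.00026995 -0.00087431] r [0.02370582 0.02364612 0.02347718] ang [82.10869688 82.66357363 82.25958986] yaw 127.29366697120231
```

```bash
python3 - <<'E'
from h import *
C=[.4823,.169]
robot.move_to([*C,.20],[180,0,90.5]); robot.pause(.2)
robot.line_to([*C,.155],velocity=.1); robot.pause(.2)
print(robot.current_time_s(),robot.current_tool_pos(),robot.current_eef_rot(),robot.current_joint_positions()[6],robot.current_contact_force(),robot.current_torque())
r=robot.line_to([*C,.118],velocity=.025,f_stop=5)
print(r,robot.current_time_s(),robot.current_tool_pos(),robot.current_contact_force(),robot.current_torque(),robot.current_finger_gap())
E
```

```text
25.3667 [0.48294139 0.16928628 0.15586777] [ 1.79898547e+02 -3.05984228e-02  9.05017960e+01] -28.928665092903394 [ 0.60140111  0.38091134 -2.25600893] [ 0.00421603  0.03008161 -0.00220391]
True 26.4333 [0.48219766 0.16894042 0.12672422] [-0.58580305 -0.75346562  4.65549317] [-0.03055157  0.19291651  0.03231606] 0.7161546600855572
```

Contact at TCP z = 0.1267 is the seated height expected for lugs over gaps. I'll now turn clockwise in small steps, keeping a light push and watching the torque.

```bash
cat > turn.py <<'E'
from h import *
import sys
def rd(n=3):
    t=[];f=[]
    for _ in range(n): t.append(robot.current_torque()[2]); f.append(robot.current_contact_force()[2]); robot.pause(.015)
    return np.mean(t),np.mean(f)
def go(yaw,z,lim,ymin,tmax,goal=.34):
    C=[.4823,.169]
    while yaw>ymin and robot.current_time_s()<tmax:
        t,_=rd(1) if False else (None,None)
        st=5 if go.t<.08 else 3
        yaw-=st; robot.line_to([*C,z],[180,0,yaw],velocity=.05)
        go.t,f=rd(); p=robot.current_tool_pos()
        print(round(robot.current_time_s(),2),"yaw",yaw,round(robot.current_eef_rot()[2],1),"z",round(z,4),round(p[2],4),"Tz",round(go.t,3),"Fz",round(f,1),flush=True)
        if go.t>goal: print("SNUG"); break
        if f<3: z-=min(.0006,(4-f)*.00015)
        elif f>7: z+=.0002
    return yaw,z
go.t=0
E
python3 - <<'E'
from turn import *
z=robot.current_tool_pos()[2]
print(go(90.5,z,0,70,34))
E
```

```text
26.73 yaw 85.5 85.6 z 0.1267 0.1269 Tz -0.063 Fz 1.1
27.03 yaw 80.5 80.6 z 0.1263 0.1268 Tz -0.059 Fz 3.4
27.33 yaw 75.5 75.7 z 0.1263 0.1267 Tz -0.076 Fz 4.4
27.63 yaw 70.5 70.7 z 0.1263 0.1267 Tz -0.094 Fz 5.2
27.93 yaw 65.5 65.7 z 0.1263 0.1267 Tz -0.066 Fz 5.3
(65.5, np.float64(0.12628390597252775))
```

```bash
sed -i 's/go.t,f=rd()/go.t,f=rd(); s=go.t; go.t=abs(s)/; s/"Tz",round(go.t,3)/"Tz",round(s,3)/; s/st=5 if go.t<.08/st=5 if go.t<.12/; s/go.t>goal/go.t>goal or go.t>.1 and s>0 and goal>.3 and go.t>.3/' turn.py
python3 - <<'E'
from turn import *
go.t=.07
print(go(65.5,.1263,0,40,36,.31)); print(robot.current_contact_force(),robot.current_torque(),robot.current_joint_positions()[6])
E
```

```text
28.23 yaw 60.5 60.7 z 0.1263 0.1267 Tz -0.071 Fz 5.3
28.53 yaw 55.5 55.7 z 0.1263 0.1267 Tz -0.084 Fz 5.1
28.83 yaw 50.5 50.7 z 0.1263 0.1267 Tz -0.058 Fz 5.1
29.13 yaw 45.5 45.7 z 0.1263 0.1266 Tz -0.166 Fz 5.3
29.43 yaw 42.5 42.7 z 0.1263 0.1265 Tz -0.222 Fz 4.4
29.73 yaw 39.5 39.7 z 0.1263 0.1265 Tz -0.229 Fz 4.3
(39.5, 0.1263)
[0.18343475 0.0272303  4.74155329] [ 0.00614622 -0.00412545 -0.22981065] -77.24669072435275
```

```bash
python3 - <<'E'
from turn import *
go.t=.23
print(go(39.5,.1262,0,26,40,.33)); print(robot.current_contact_force(),robot.current_torque(),robot.current_finger_gap())
E
```

```text
30.03 yaw 36.5 36.7 z 0.1262 0.1263 Tz -0.259 Fz 5.1
30.33 yaw 33.5 33.7 z 0.1262 0.1263 Tz -0.349 Fz 4.7
SNUG
(33.5, 0.1262)
[-0.10067822  0.04271273  5.04077061] [ 0.03638528  0.02879185 -0.33738112] 0.7150810646070068
```

Snug at 0.34–0.35 N·m after 57° of turn. I'll stop there, release, retreat and check.

```bash
python3 - <<'E'
from h import *
fingers.gripper_to(1.0); print(robot.current_contact_force(),robot.current_torque())
robot.line_to([.4823,.169,.25],velocity=.15); robot.pause(.3)
im,T=snap("w_end"); s=vision.grab_frame("scene"); print(robot.current_time_s(),robot.current_contact_force(),robot.current_finger_gap())
a=rectify(im,T,(.4823,.1686),.163,.06,380)[:,:,::-1]
cv2.imwrite("pics/end.png",np.hstack([a,cv2.resize(s[110:310,140:350,::-1],(400,380))]))
E
```

```text
[ 0.04084087 -0.18100449 -0.03940755] [-0.01738771  0.00859734  0.00516989]
32.0833 [ 0.51672579 -0.57598102 -0.3020936 ] 1.000487850340285
```

View pics/end.png

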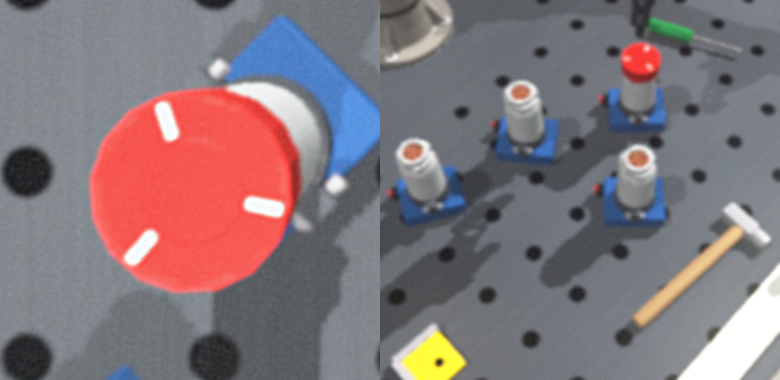

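The lid sits level on the left-most canister. Its ticks are at (166,121), (264,207) and (141,247), about -11° modulo 120°, which matches 45.5° - 57°. Hammer, deburrer and square are where they were, and the gripper is clear.

```bash
python3 -c "
from h import *
workorder.close_job(); print(robot.current_time_s())"
```

```text
the job is handed in; nothing more can be done
the job is handed in; nothing more can be done
```

The red lid is on the left-most canister, the one with the black seal, and screwed down hand-tight. I handed the job in at about 32 s of the 61 s allowed.

- **Tightening:** the lid dropped at the seated height with its lugs over the gaps. It turned freely for about 40° and then the torque climbed. I stopped after 57° clockwise at 0.34–0.35 N·m, with a push of about 5 N.
- **Last checks:** the lid sits level, and its ticks are at -11°, against -11.5° expected. The gripper is open and clear. The hammer, deburring tool and magnetic square look untouched.
- **First grasp missed:** the fingertips turned out to reach about 22 mm less far than stated. The jaws closed over the lid and pressed on it with about 6 N, without moving it. I measured the real reach by touching down on the table and grasped again.
- **Torque sign:** the torque read negative while tightening, where I expected positive. I judged it by its size, which matched the behaviour described.

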